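Push a full cone carrier home in the jogger bay and start the jogger

TASK

Push the loaded cone carrier across the bench into the jogger bay, with the fingertips low on its steel wall so that it slides and does not tip, until it is fully home against the rubber buffers and the spring catch has snapped in behind it. Then press the start button on the control box right down and let it come up again. Do not grip or lift the carrier, do not press the button before the carrier is latched, and leave the other things on the bench where they are.

Things in the scene. Friction and masses are not known exactly. Their poses are not given: they have to be found in the camera images.
- carrier: Open steel carrier, 264 x 166 mm, walls 55 mm high, a block of brown paper cones fixed in it (top 280 mm up). Loose, 0.6 to 1 kg; tips if pushed high up. Origin: centre of its underside, z up, x along the 264 mm side. Its -y wall faces the bay (within 0.1 rad); it starts 235 to 255 mm short of home, up to 9 mm off sideways.
- carrier_push (a point): Middle of the carrier's wall to push (its +y wall, 83 mm from its origin), 30 mm above the bench; 264 mm wide, plain down to the bench. The cones rise 10 to 20 mm behind it, so tilt the gripper back about 40 degrees to reach it low. Touch only the steel wall, with the grasp point less than 85 mm above the bench.
- bay: Jogger bay fixed to the bench: guide rails with a grey shaker housing at the closed end. Origin: on the bench where the carrier's origin is when home (axes then parallel); z up, +y points out of the mouth, so push along its -y. Rails' inner faces at x = +-136 mm (4 mm play a side); near (-x) rail flares out from y = 85 to 190 mm, far rail ends at 55 mm.
- bay_stop (a point): Middle of the closed end: two rubber buffers (24 mm across, at x = +-70 mm, 28 mm above the bench) whose faces, at y = -83 mm of the bay, stop the carrier's front wall when it is home.
- bay_mouth (a point): Middle of the mouth, 93 mm from the bay's origin along +y. On the far side a sprung catch arm, 18 to 31 mm up, slopes inwards from its pivot (x = 172, y = 195 mm) to a nose (x = 121, y = 87 to 99 mm) that stands 11 mm into the carrier's way; the carrier holds it aside, and it snaps in behind the rear wall within 4 mm of home. Push force 3 to 10 N, up to 18 N at the catch.
- catch (a joint): hinge of the spring catch on the bay's far (+x) side, rad: 0 sprung in (also when the bay is empty), 0.05 to 0.2 while the carrier holds it aside
- start_button (a joint): travel of the start button, m: 0 up, 0.006 fully pressed; springs back. Starts to move at 1.5 N, fully down at 5 N; counts as pressed beyond 0.004
- start_button_top (a point): centre of the top of the start button, a black round push button of 28 mm diameter with a steel collar, standing up from the small grey control box (85 x 66 mm, fixed, left at the back); 57 mm above the bench, pressed straight down
- sample_jar: bystander: clear jar with a red lid, 57 mm across, 75 mm high, standing at the back; origin at its underside
- funnel: bystander: small steel funnel, 75 mm across, 68 mm high, standing on its mouth at the back; origin at its underside
- star_knob: bystander: black star knob with its stud up, 40 mm across, 46 mm high, at the back; origin at its underside
- spacer_post: bystander: white nylon post, 17 mm across, 60 mm high, standing at the front left; origin at its underside
- tape_roll: bystander: roll of black tape, 58 mm across, 19 mm high, lying flat at the front left; origin at its underside
- marker_pen: bystander: marker pen lying at the left edge, 135 mm long, 17 mm thick
- scoop: bystander: steel measuring scoop lying at the back left, 129 mm long, 33 mm high

How it is judged:
On the way, in this order (a step that is already met when the one before it is completed fails the run):
1. the carrier is home in the bay and the catch has snapped in behind it (y of carrier in the frame of bay below 0.005 m and horizontal distance between carrier and bay below 0.009 m and angle between the x axis of carrier and the x axis of bay, either way round below 0.05 rad and value of joint catch below 0.04 rad), for 0.2 s.
2. the start button is pressed right down (value of joint start_button above 0.004 m), for 0.05 s.
At the end, for the whole second after the job is handed in: The carrier stands upright and at rest within 6 mm of home (9 mm in all directions, 0.05 rad), the catch sprung in behind it (under 0.04 rad), and the start button is up again after having been pressed beyond 4 mm (y of carrier in the frame of bay below 0.006 m and horizontal distance between carrier and bay below 0.009 m and angle between the x axis of carrier and the x axis of bay, either way round below 0.05 rad and value of joint catch below 0.04 rad and angle between carrier's own z axis and vertical below 0.03 rad and linear speed of carrier below 0.01 m/s and value of joint start_button below 0.0015 m); the robot touches nothing.
It fails at once if the carrier tips (more than 0.14 rad) (angle between carrier's own z axis and vertical above 0.14 rad).
It fails at once if the carrier is lifted off the bench (origin more than 15 mm up) (height (world z) of carrier above 0.015 m).
It fails at once if the fingers push the carrier high up (grasp point more than 85 mm above the bench) (contact force between the fingers and carrier above 1.5 N and height (world z) of the grasp point above 0.085 m).
It fails at once if the start button is pressed before the carrier is home (value of joint start_button above 0.003 m and y of carrier in the frame of bay above 0.008 m).
It fails at once if a bystander is moved by more than 30 mm (distance of any of sample_jar, funnel, star_knob, spacer_post, tape_roll, marker_pen, scoop from where it was at the start of the episode above 0.03 m).
It also fails if it takes over 48 s, if anything falls off the work surface, if the arm or the gripper's body presses on something with over 40 N, if the wrist force passes 120 N, or if a joint passes its speed limit or range.

ROBOT

A 6-joint arm with a two-finger parallel gripper is mounted at the origin on a cart in front of the work surface, level with it; the furniture and walls round the work are solid. World frame = base frame: x ahead of the robot, y to its left, z up, the work surface at z = 0. Lengths are in m, angles in rad, forces in N, time in s.
With the tool pointing down it reaches from about 0.375 to 0.9 m from the base axis. Payload 3.1 kg.
Tool frame: the origin (TCP) lies midway between the tips of the shut fingers; the grasp point (between the pads) lies grip_point_offset behind it (grip_point_offset is the distance from the TCP to the grasp point, in m); y points along the fingers, z is the direction in which the jaws open and shut, and the axes are right-handed (so a half turn about y gives the same grasp; the last joint's range is limited). The gripper opens to 87 mm and grips with 3 to 60 N. Pads are 19 mm wide; open, the fingers measure 117 mm over their backs; the gripper's body (75 mm by 190 mm) begins 51 mm behind the grasp point.
Start: joints at [1.079, 0.527, 1.433, -0, 1.181, -0.178], TCP at [0.193, 0.594, 0.191] pointing down, gripper open.
Joint ranges: [-3.08, 3.08], [-0.75, 2.2], [0.22, 2.44], [-1.43, 4.57], [0, 2.65], [-2.85, 2.85]. Speed limits (rad/s): [2.79, 2.79, 3.14, 3.14, 3.14, 3.14].

INTERFACE

Orientations are given as a unit quaternion [x, y, z, w].
In Python, from rig import * gives the robot as it stands.
- The arm moves only by the tool jog_arm, never from a script. Its argument "increments" is a list that holds one entry, the list of rows, each a list of 7 numbers: the turn, a rotation vector about the world's x, y, z in degrees, then the shift along the world's x, y, z in m, then the closure, from -1 (fully open) to 1 (shut), so that 0 is half open. In form: [[[rx, ry, rz, x, y, z, jaw], ...]]. A call has 1 to 8 rows; each row is the pose to reach, as a shift and turn from the pose measured when the call began; what a row does not reach only later rows make up. A row lasts 1/10 s, in which the tool goes at most 50 mm and 8.59 degrees, less where a joint would pass 70% of its speed; a pose out of reach is approached as far as the arm can. A call with a gripper value outside its range is refused whole. The fingers move at their own pace and stop on an object; "squeeze" is the grip in N (left out, the last holds). Time passes only in rows, so rows that repeat a pose let the fingers close. It gives the time, the measured TCP pose, the force and the opening at its end, in the units of the state.
- get_obs(): the state, without advancing time (a new reading comes with each control period).
- camera(name): name is "scene" or "top" or "wrist"; returns the picture (400x640x3 uint8, red, green, blue); there is no depth.
- camera_info(name): a dict with "K" (3x3 intrinsics, pixels), "k1" (the pictures are not rectified: a ray, as slopes to the right and down, at radius r is drawn at 1 + k1 r^2 times it, then the intrinsics apply), "R" (3x3) and "t" (3): a world point X has camera coordinates R X + t. Camera axes: x right, y down, z forward; pixel columns grow to the right and rows downward; lengths in m; the calibration is good to about 2 mm. A picture is of the moment at which its call begins: read the wrist's pose just before it. camera_info takes no time and is no camera call; for the wrist camera it gives the pose at the moment of the call.
- hand_in(): hands the job in, once; it reports no verdict.
The state is a dict: "time": time; "q": joint angles; "joint_velocities": joint speeds; "joint_torque": joint torques, N m; "position": TCP position; "tool_rot": TCP orientation; "ft_force": force on the tool from outside, world axes, zero at the start; "moment": the same for the moment, N m; "grip_width": finger opening in m.
Only numpy, scipy, OpenCV 4.12 (cv2) and the standard library are available. Lean on these libraries where they do the work, as an engineer would, in place of code of your own. Each camera call takes 0.05 s, during which the arm holds its last target.

## Working session

There is one attempt and no reset: what is moved stays moved. The work goes in short steps, Python scripts to look and compute and a tool call to move; the robot and the scene stay as the last step left them, time stands still between calls to the robot, and variables do not carry over. Pictures are saved under pics/ and viewed, and the job is handed in when it is done.

Besides the shell and the picture viewer there is one more tool, called as a command line: name --argument value ..., lists and objects as JSON in quotes. jog_arm: Moves the arm, as the interface text tells. Its arguments: {"type":"object","properties":{"increments":{"type":"array","items":{"type":"array","items":{"type":"array","items":{"type":"number"}}}},"squeeze":{"type":"number"}},"required":["increments"]}

```bash
ls; mkdir -p pics
python3 - <<'E'
from rig import *
import cv2
o=get_obs();print(o)
for n in ["scene","top","wrist"]:
    i=camera_info(n);print(n,i)
    cv2.imwrite(f"pics/{n}0.png",camera(n)[:,:,::-1])
E
```

```text
pics
{'time': 0.0, 'q': array([ 1.07849496e+00,  5.28454361e-01,  1.43390473e+00, -1.03872291e-05,
        1.18139145e+00, -1.78496280e-01]), 'joint_velocities': array([ 0.00073372,  0.0003118 , -0.00038075,  0.00214625, -0.00099449,
        0.00100078]), 'joint_torque': array([ 1.50021508e-03, -4.40059912e+01, -1.76595998e+01,  6.35538809e-02,
        5.82436868e-02, -1.68347729e-04]), 'position': array([0.19251297, 0.59376964, 0.18957819]), 'tool_rot': array([ 0.69914205, -0.11073865,  0.11024284, -0.69769898]), 'ft_force': array([0.1754045 , 0.72130234, 1.15585772]), 'moment': array([ 0.01040731, -0.04777104,  0.00972507]), 'grip_width': 0.08711274308997038}
scene {'K': array([[406.29711553,   0.        , 318.61360008],
       [  0.        , 406.29711553, 203.60886304],
       [  0.        ,   0.        ,   1.        ]]), 'k1': 0.03060478641147838, 'R': array([[-0.8674327 ,  0.49729837,  0.01596369],
       [ 0.35846287,  0.64687034, -0.67309964],
       [-0.3450578 , -0.57814625, -0.73937949]]), 't': array([ 0.39505873, -0.19517298,  1.31138148])}
top {'K': array([[372.14076451,   0.        , 324.90653351],
       [  0.        , 372.14076451, 197.38878316],
       [  0.        ,   0.        ,   1.        ]]), 'k1': -0.02166098495415707, 'R': array([[-0.0127389 , -0.99991654,  0.00215277],
       [-0.99514437,  0.01246791, -0.09763314],
       [ 0.09759815, -0.00338606, -0.99522014]]), 't': array([0.08219554, 0.51310202, 1.08088848])}
wrist {'K': array([[340.97977189,   0.        , 316.06476465],
       [  0.        , 340.97977189, 203.0433055 ],
       [  0.        ,   0.        ,   1.        ]]), 'k1': -0.0699203648449606, 'R': array([[ 0.30899439,  0.95106221, -0.00177336],
       [ 0.90765131, -0.2943325 ,  0.29922813],
       [ 0.28406261, -0.09406941, -0.95417995]]), 't': array([-0.62230346, -0.03533664,  0.39350659])}
```

View pics/scene0.png

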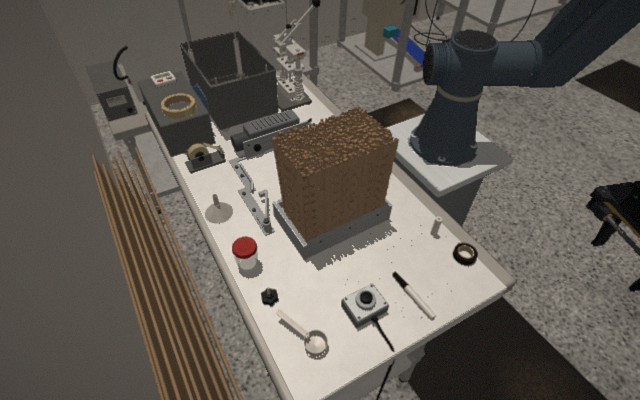

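View pics/top0.png

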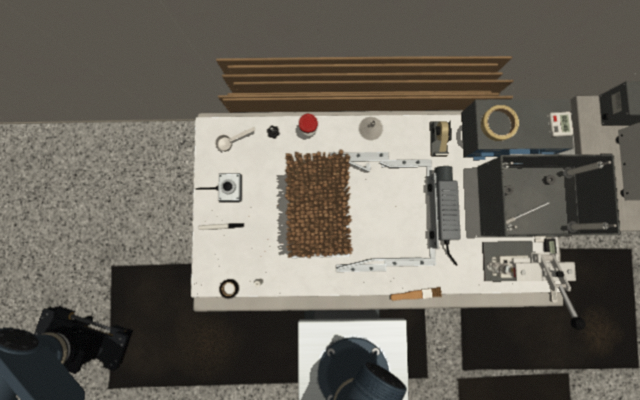

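View pics/wrist0.png

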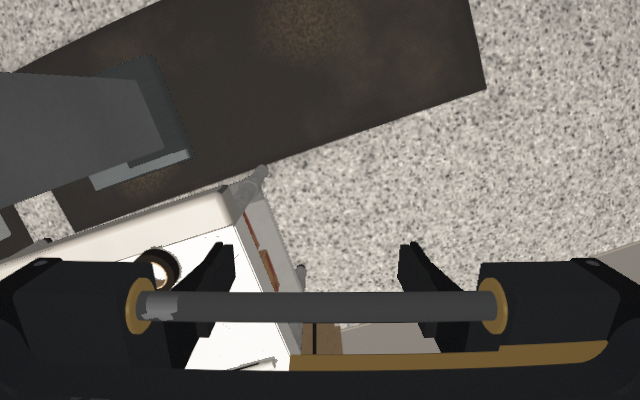

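The scene view shows the carrier with its cones near (335,190). In the top view the cone block is at x 285–352, y 152–257, the bay is to its right with a closed end near x≈430, and the control box is at (230,187). I'll enlarge both for measuring.

```bash
cat > h.py <<'E'
import numpy as np, cv2
from rig import *
def ray(n,uv,info=None):
    i=info or camera_info(n)
    K=np.array(i["K"]);k=i["k1"]
    d=np.array([(uv[0]-K[0,2])/K[0,0],(uv[1]-K[1,2])/K[1,1]])
    s=d.copy()
    for _ in range(30): s=d/(1+k*(s@s))
    R=np.array(i["R"]);t=np.array(i["t"])
    return -R.T@t, R.T@np.array([s[0],s[1],1.])
def onz(n,uv,z,info=None):
    c,d=ray(n,uv,info); return c+d*(z-c[2])/d[2]
def proj(n,X,info=None):
    i=info or camera_info(n)
    p=np.array(i["R"])@np.array(X)+np.array(i["t"]); s=p[:2]/p[2]
    s=s*(1+i["k1"]*(s@s)); K=np.array(i["K"])
    return np.array([K[0,0]*s[0]+K[0,2],K[1,1]*s[1]+K[1,2]])
E
python3 - <<'E'
import cv2
a=cv2.imread('pics/top0.png')
cv2.imwrite('pics/topA.png',cv2.resize(a[130:290,260:470],None,fx=3.8,fy=3.7,interpolation=cv2.INTER_CUBIC)[:600,:800])
cv2.imwrite('pics/topB.png',cv2.resize(a[110:300,190:350],None,fx=3.1,fy=3.1,interpolation=cv2.INTER_CUBIC)[:600,:800])
a=cv2.imread('pics/scene0.png')
cv2.imwrite('pics/scA.png',cv2.resize(a[100:250,200:400],None,fx=4,fy=4,interpolation=cv2.INTER_CUBIC)[:600,:800])
cv2.imwrite('pics/scB.png',cv2.resize(a[180:330,300:500],None,fx=4,fy=4,interpolation=cv2.INTER_CUBIC)[:600,:800])
E
```

```text
(no output)
```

View pics/topA.png

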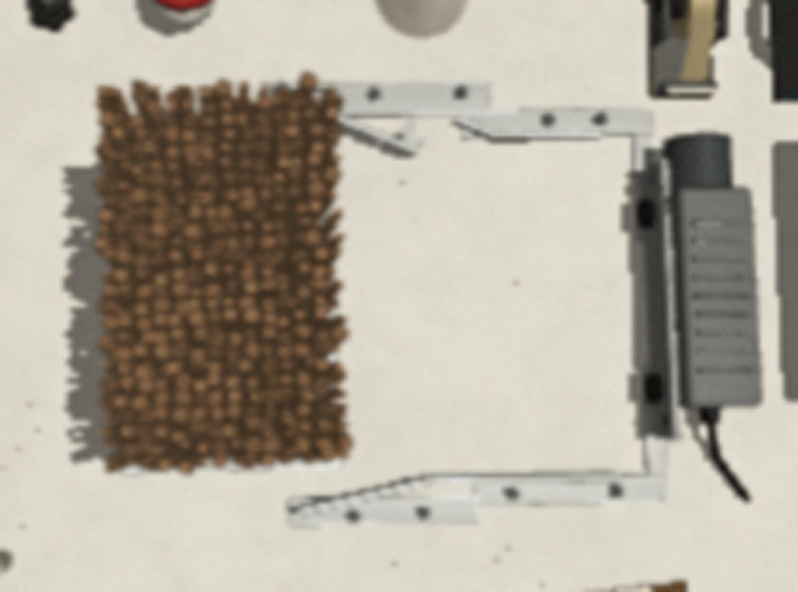

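View pics/scA.png

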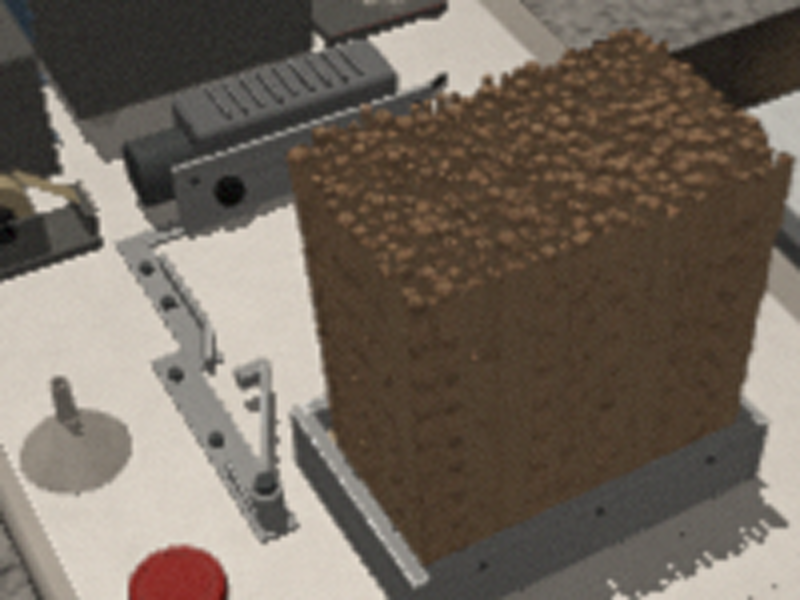

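View pics/scB.png

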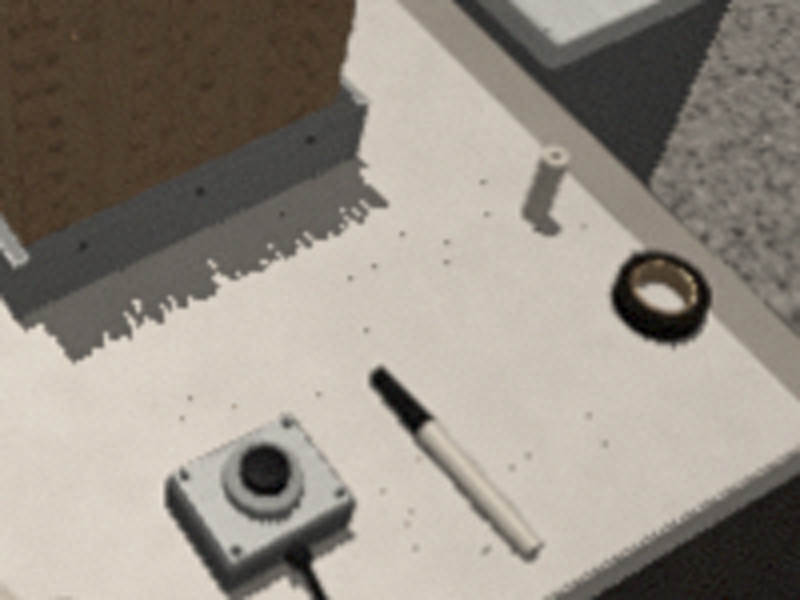

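Scene crop: the carrier's pushed wall has top corners at (22,262) and (366,103) and bottom corners at (25,325) and (358,158). The button is at (265,468). Top crop: buffers at (645,213) and (653,388). Rail inner edges run along rows of about 137 and 474.

Run:
```python
from h import *
f=lambda u,v,x0,y0,sx,sy:((u+.5)/sx-.5+x0,(v+.5)/sy-.5+y0)
B=lambda u,v:f(u,v,300,180,4,4); A=lambda u,v:f(u,v,200,100,4,4); T=lambda u,v:f(u,v,260,130,3.8,3.7)
np.set_printoptions(precision=4,suppress=True)
for nm,p,z in [('far+y top',B(22,262),.055),('near+y top',B(366,103),.055),('far+y bot',B(25,325),0),('near+y bot',B(358,158),0),('far-y top',A(295,412),.055),('catch pivot',A(266,483),.035),('buffer far',A(230,190),.028),('button',B(266,468),.057)]:
    print(nm,onz('scene',p,z))
for nm,p,z in [('buf far',T(634,213),.028),('buf near',T(641,388),.028),('farrail a',T(495,139),.03),('farrail b',T(632,136),.03),('nearrail a',T(430,475),.03),('nearrail b',T(645,471),.03),('nearrail a0',T(430,475),.0),('nose',T(405,152),.03)]:
    print(nm,onz('top',p,z))
# button in top view
a=cv2.imread('pics/top0.png')
g=cv2.cvtColor(a,cv2.COLOR_BGR2GRAY)[170:205,215:245]
_,m=cv2.threshold(g,60,255,cv2.THRESH_BINARY_INV)
n,l,s,c=cv2.connectedComponentsWithStats(m)
for k in range(1,n):
  if s[k,4]>5: print(s[k],c[k]+[215,170],onz('top',c[k]+[215,170],.057))
```

```text
far+y top [0.5965 0.1801 0.055 ]
near+y top [0.3417 0.1766 0.055 ]
far+y bot [0.5986 0.187  0.    ]
near+y bot [0.3394 0.178  0.    ]
far-y top [0.6032 0.0208 0.055 ]
catch pivot [0.639  0.0501 0.035 ]
buffer far [ 0.5381 -0.2335  0.028 ]
button [0.5483 0.3643 0.057 ]
buf far [ 0.5405 -0.2271  0.028 ]
buf near [ 0.4003 -0.2271  0.028 ]
farrail a [ 0.6017 -0.1194  0.03  ]
farrail b [ 0.6029 -0.2275  0.03  ]
nearrail a [ 0.3343 -0.0616  0.03  ]
nearrail b [ 0.335  -0.2271  0.03  ]
nearrail a0 [ 0.3323 -0.0655  0.    ]
nose [ 0.592  -0.0484  0.03  ]
[ 8 12  9  8 54] [227.     185.7778] [0.5483 0.359  0.057 ]
```

View pics/topB.png

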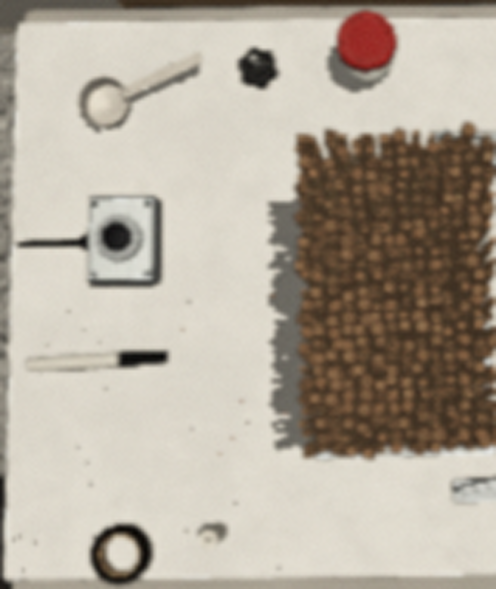

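Measured so far:
- **Bay:** origin ≈ (0.470, -0.145), yaw ≈ 0. The rail gap comes out at 0.269 m (0.272 expected) and the buffers 0.140 m apart (0.140 expected).
- **Carrier:** rear wall at y ≈ 0.18, centred on x ≈ 0.47, which is about 0.242 m short of home and within the stated range.
- **Button:** ≈ (0.548, 0.362).

Next is the tool orientation and the turn I need.

Run:
```python
from h import *
import rig
from scipy.spatial.transform import Rotation as R
np.set_printoptions(precision=4,suppress=True)
print([k for k in dir(rig) if not k.startswith('_')], globals().get('grip_point_offset'))
r=R.from_quat(get_obs()['tool_rot']);print(r.as_matrix())
t=np.radians(40); y=np.array([0,-np.sin(t),-np.cos(t)])
for s in (1,-1):
    z=np.array([s,0,0.]); x=np.cross(y,z)
    T=R.from_matrix(np.stack([x,y,z],1)); print(s,np.degrees((T*r.inv()).as_rotvec()))
    y2=np.array([0,0,-1.]);T2=R.from_matrix(np.stack([np.cross(y2,z),y2,z],1));print(np.degrees((T2*r.inv()).as_rotvec()))
```

```text
['Unreachable', 'camera', 'camera_info', 'get_obs', 'grip_point_offset', 'hand_in'] 0.0187
[[ 0.9512 -0.0008  0.3087]
 [-0.3087 -0.0015  0.9512]
 [-0.0003 -1.     -0.0017]]
1 [-34.4632 -25.1705 -68.8772]
[  0.0465  -0.0934 -72.0212]
-1 [-27.1428  37.5263 102.9521]
[  0.1018   0.0507 107.9787]
```

jog_arm --increments '[[[0, 0, -8, 0.02, -0.01, 0.03, -1], [0, 0, -16, 0.05, -0.04, 0.05, -1], [0, 0, -24, 0.08, -0.07, 0.06, -1], [0, 0, -32, 0.11, -0.11, 0.06, -1], [0, 0, -40, 0.15, -0.15, 0.06, -1], [0, 0, -48, 0.19, -0.19, 0.06, -1], [0, 0, -56, 0.235, -0.23, 0.06, -1], [0, 0, -64, 0.277, -0.264, 0.06, -1]]]'

```text
time: 0.95
position: [0.4494, 0.3458, 0.2497]
tool_rot: [0.533, -0.466, 0.465, -0.532]
ft_force: [-0.3, 1.4, 0.4]
grip_width: 0.0872
```

```bash
cat >> h.py <<'E'
from scipy.spatial.transform import Rotation as Rot
def tgt(deg,s=1):
    t=np.radians(deg); y=np.array([0,-np.sin(t),-np.cos(t)]); z=np.array([s,0,0.])
    return Rot.from_matrix(np.stack([np.cross(y,z),y,z],1))
def need(deg,s=1):
    o=get_obs(); return np.degrees((tgt(deg,s)*Rot.from_quat(o['tool_rot']).inv()).as_rotvec()).round(2), o['position'].round(4), o['q'].round(3)
E
python3 - <<'E'
from h import *
print(need(0),need(40)); i=camera_info('wrist'); print(-np.array(i['R']).T@i['t'])
E
```

```text
(array([-0.01, -0.13, -7.69]), array([0.4494, 0.3458, 0.2497]), array([4.580e-01, 3.850e-01, 1.507e+00, 1.000e-03, 1.252e+00, 3.240e-01])) (array([-39.95,  -2.81,  -7.33]), array([0.4494, 0.3458, 0.2497]), array([4.580e-01, 3.850e-01, 1.507e+00, 1.000e-03, 1.252e+00, 3.240e-01]))
[0.437594   0.4267429  0.44496476]
```

jog_arm --increments '[[[-8, -0.5, -1.5, 0.005, -0.01, -0.01, -1], [-16, -1, -3, 0.01, -0.02, -0.02, -1], [-24, -1.6, -4.5, 0.015, -0.03, -0.04, -1], [-32, -2.2, -6, 0.02, -0.04, -0.06, -1], [-40, -2.8, -7.3, 0.021, -0.05, -0.08, -1], [-40, -2.8, -7.3, 0.021, -0.056, -0.1, -1], [-40, -2.8, -7.3, 0.021, -0.056, -0.1, -1]]]'

```text
time: 1.65
position: [0.468, 0.2885, 0.1455]
tool_rot: [0.645, -0.298, 0.639, -0.296]
ft_force: [0.1, -0.2, -0.2]
grip_width: 0.087
```

Run:
```python
from h import *
print(need(40))
for n in ['scene','wrist']: cv2.imwrite(f'pics/{n}1.png',camera(n)[:,:,::-1])
```

```text
(array([ 0.36, -0.48, -0.05]), array([0.468 , 0.2885, 0.1455]), array([ 0.662,  0.758,  1.35 , -0.532,  1.527,  0.819]))
```

View pics/scene1.png

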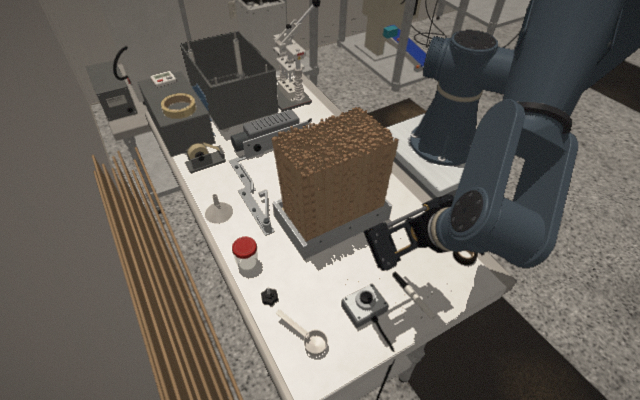

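View pics/wrist1.png

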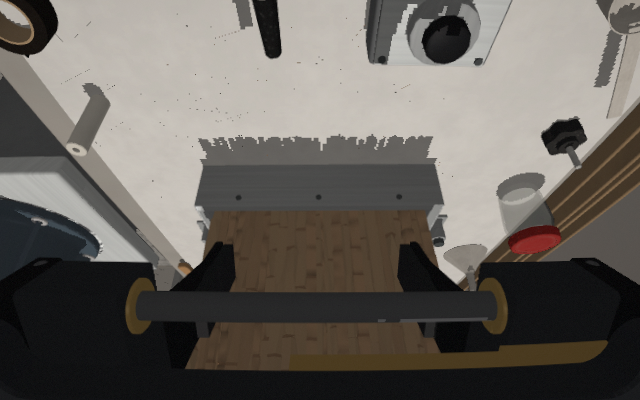

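The wrist view shows the pushed wall with its base line at row ~165 from (201,165) to (437,164), and its top edge at row ~209. The button is at (447,40) and the spacer post is upright at (80,130).

Run:
```python
from h import *
np.set_printoptions(precision=4,suppress=True)
for p,z in [((201,165),0),((437,164),0),((195,208),.055),((443,208),.055),((447,40),.057),((75,150),.06),((95,90),0),((25,25),0.01)]: print(p,onz('wrist',p,z))
a=cv2.imread('pics/wrist1.png'); b=cv2.resize(a[120:250,160:480],None,fx=2.5,fy=2.5,interpolation=cv2.INTER_CUBIC); cv2.imwrite('pics/wr1c.png',b)
```

```text
(201, 165) [0.3361 0.1714 0.    ]
(437, 164) [0.6076 0.1739 0.    ]
(195, 208) [0.3382 0.1661 0.055 ]
(443, 208) [0.6057 0.167  0.055 ]
(447, 40) [0.5473 0.3618 0.057 ]
(75, 150) [0.2652 0.2673 0.06  ]
(95, 90) [0.2679 0.2809 0.    ]
(25, 25) [0.2525 0.3518 0.01  ]
```

View pics/wr1c.png

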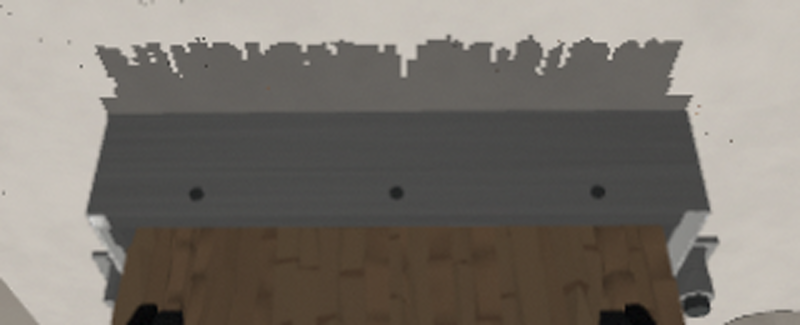

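Carrier centre is x ≈ 0.472 with the wall at y ≈ 0.173–0.18 and yaw ≈ 0.01, about 2 mm to the +x side of the bay axis. I'll descend behind the wall.

jog_arm --increments '[[[0.3, -0.4, 0, 0.002, -0.005, -0.03, -1], [0.3, -0.4, 0, 0.003, -0.02, -0.06, -1], [0.3, -0.4, 0, 0.003, -0.035, -0.09, -1], [0.3, -0.4, 0, 0.003, -0.05, -0.11, -1], [0.3, -0.4, 0, 0.003, -0.06, -0.12, -1], [0.3, -0.4, 0, 0.003, -0.07, -0.121, -1], [0.3, -0.4, 0, 0.003, -0.07, -0.121, -1]]]'

```text
time: 2.45
position: [0.4742, 0.2189, 0.0304]
tool_rot: [0.638, -0.299, 0.643, -0.301]
ft_force: [-0.4, 0.1, -0.2]
grip_width: 0.0874
```

Run:
```python
from h import *
o=get_obs();print(need(40),o['ft_force'])
a=camera('wrist')[:,:,::-1]
cv2.imwrite('pics/wrist2.png',a);cv2.imwrite('pics/scene2.png',camera('scene')[100:300,250:570,::-1])
```

```text
(array([-0.24,  0.45,  0.06]), array([0.4742, 0.2189, 0.0304]), array([ 0.57 ,  0.868,  1.523, -0.611,  1.234,  0.925])) [-0.37938451  0.14811435 -0.17373315]
```

View pics/wrist2.png

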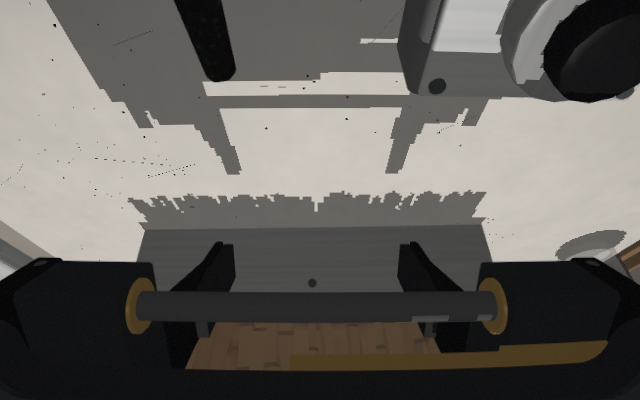

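View pics/scene2.png

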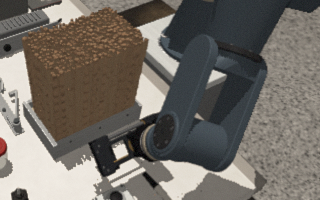

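jog_arm --increments '[[[-0.2, 0.3, 0, -0.001, -0.008, -0.003, -1], [-0.2, 0.3, 0, -0.001, -0.016, -0.004, -1], [-0.2, 0.3, 0, -0.001, -0.024, -0.005, -1], [-0.2, 0.3, 0, -0.001, -0.03, -0.005, -1], [-0.2, 0.3, 0, -0.001, -0.036, -0.005, -1], [-0.2, 0.3, 0, -0.001, -0.042, -0.005, -1], [-0.2, 0.3, 0, -0.001, -0.048, -0.005, -1], [-0.2, 0.3, 0, -0.001, -0.054, -0.005, -1]]]'

```text
time: 3.35
position: [0.4738, 0.1659, 0.0253]
tool_rot: [0.639, -0.299, 0.642, -0.3]
ft_force: [0.7, 0.3, 0.4]
grip_width: 0.0872
```

Run:
```python
from h import *
o=get_obs();print(need(40),o['ft_force'],o['moment'])
cv2.imwrite('pics/wrist3.png',camera('wrist')[:,:,::-1])
```

```text
(array([-0.13,  0.23,  0.  ]), array([0.4738, 0.1659, 0.0253]), array([ 0.496,  0.852,  1.616, -0.669,  1.147,  0.929])) [0.65231324 0.32047875 0.42593043] [ 0.30302866  0.10122462 -0.00669075]
```

View pics/wrist3.png

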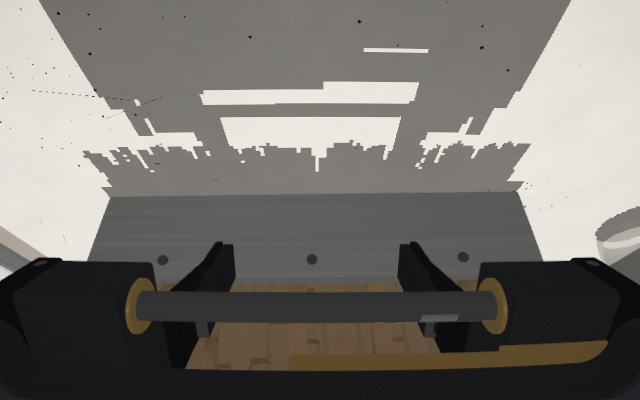

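Run:
```python
from h import *
for p,z in [((110,197),0),((517,192),0),((88,262),.055),((543,262),.055)]: print(p,onz('wrist',p,z))
cv2.imwrite('pics/scene3.png',cv2.resize(camera('scene')[120:290,240:460,::-1],None,fx=3.5,fy=3.5))
```

```text
(110, 197) [3.35602543e-01 1.68978035e-01 1.38777878e-17]
(517, 192) [0.60271026 0.17373663 0.        ]
(88, 262) [0.35243283 0.19009051 0.055     ]
(543, 262) [0.59187976 0.18869296 0.055     ]
```

View pics/scene3.png

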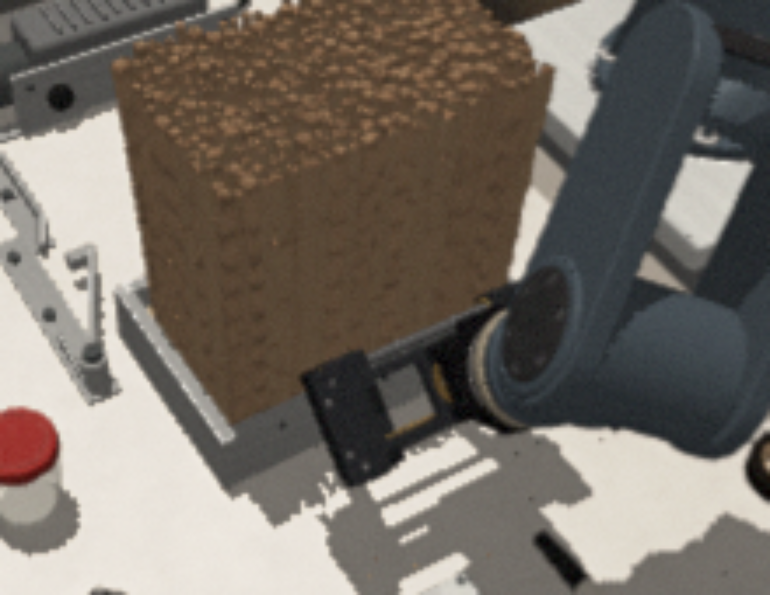

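jog_arm --increments '[[[0, 0, 0, 0, -0.006, 0, -1], [0, 0, 0, 0, -0.012, 0, -1], [0, 0, 0, 0, -0.018, 0, -1], [0, 0, 0, 0, -0.024, 0, -1]]]'

```text
time: 3.85
position: [0.4748, 0.1434, 0.025]
tool_rot: [0.638, -0.3, 0.642, -0.302]
ft_force: [0.4, 5.9, 1.1]
grip_width: 0.0872
```

Run:
```python
from h import *
o=get_obs();print(need(40),o['ft_force'],o['moment'])
a=camera('wrist')[:,:,::-1];cv2.imwrite('pics/wrist4.png',a)
```

```text
(array([-0.37,  0.4 , -0.02]), array([0.4748, 0.1434, 0.025 ]), array([ 0.461,  0.841,  1.654, -0.696,  1.108,  0.931])) [0.44238496 5.89554158 1.11437073] [ 0.95455455  0.01856237 -0.03850763]
```

View pics/wrist4.png

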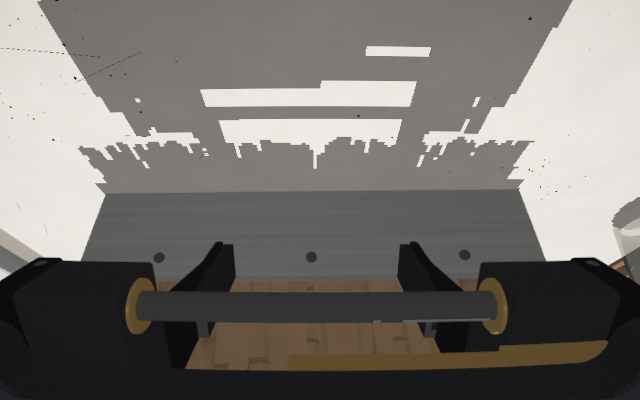

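jog_arm --increments '[[[-0.3, 0.3, 0, -0.0005, -0.01, 0, -1], [-0.3, 0.3, 0, -0.001, -0.02, 0, -1], [-0.3, 0.3, 0, -0.001, -0.03, 0, -1], [-0.3, 0.3, 0, -0.001, -0.04, 0, -1], [-0.3, 0.3, 0, -0.001, -0.05, 0, -1], [-0.3, 0.3, 0, -0.001, -0.06, 0, -1]]]'

```text
time: 4.5
position: [0.4744, 0.0845, 0.0251]
tool_rot: [0.639, -0.3, 0.641, -0.301]
ft_force: [-2.1, 9.4, 4.3]
grip_width: 0.0869
```

Run:
```python
from h import *
o=get_obs();print(need(40),o['ft_force'],o['moment'])
cv2.imwrite('pics/wrist5.png',camera('wrist')[:,:,::-1])
cv2.imwrite('pics/top5.png',cv2.resize(camera('top')[130:290,260:470,::-1],None,fx=3.8,fy=3.7,interpolation=cv2.INTER_CUBIC))
```

```text
(array([-0.26,  0.24, -0.02]), array([0.4744, 0.0845, 0.0251]), array([ 0.366,  0.821,  1.741, -0.776,  1.024,  0.934])) [-2.13048356  9.35269396  4.29877671] [ 1.17567657  0.19260435 -0.31649497]
```

View pics/wrist5.png

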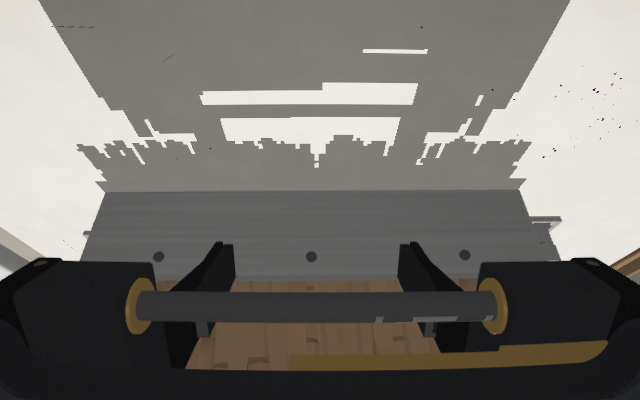

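View pics/top5.png

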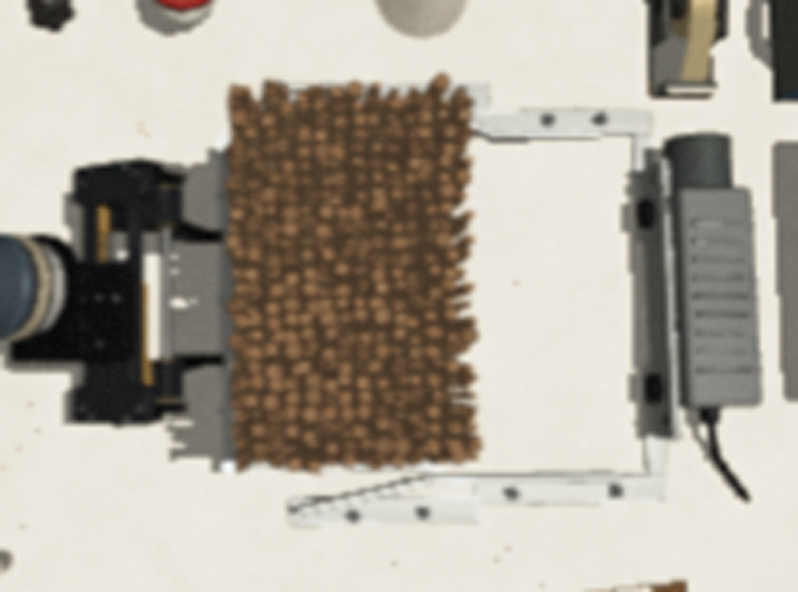

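The push is straight: 9 N, carrier square, its front just entering between the rails. I'll continue.

jog_arm --increments '[[[-0.2, 0.2, 0, -0.0005, -0.01, 0, -1], [-0.2, 0.2, 0, -0.001, -0.02, 0, -1], [-0.2, 0.2, 0, -0.001, -0.03, 0, -1], [-0.2, 0.2, 0, -0.001, -0.04, 0, -1], [-0.2, 0.2, 0, -0.001, -0.05, 0, -1]]]'

```text
time: 5.1
position: [0.4729, 0.0339, 0.0253]
tool_rot: [0.641, -0.299, 0.641, -0.299]
ft_force: [-1.5, 9.2, 4.0]
grip_width: 0.0871
```

Run:
```python
from h import *
o=get_obs();print(need(40),o['ft_force'],o['moment'])
cv2.imwrite('pics/top6.png',cv2.resize(camera('top')[130:290,260:470,::-1],None,fx=3.8,fy=3.7,interpolation=cv2.INTER_CUBIC))
```

```text
(array([-0.02,  0.01,  0.02]), array([0.4729, 0.0339, 0.0253]), array([ 0.279,  0.809,  1.806, -0.855,  0.96 ,  0.941])) [-1.45272504  9.24088828  3.96224539] [ 1.06877187  0.25743668 -0.32032738]
```

View pics/top6.png

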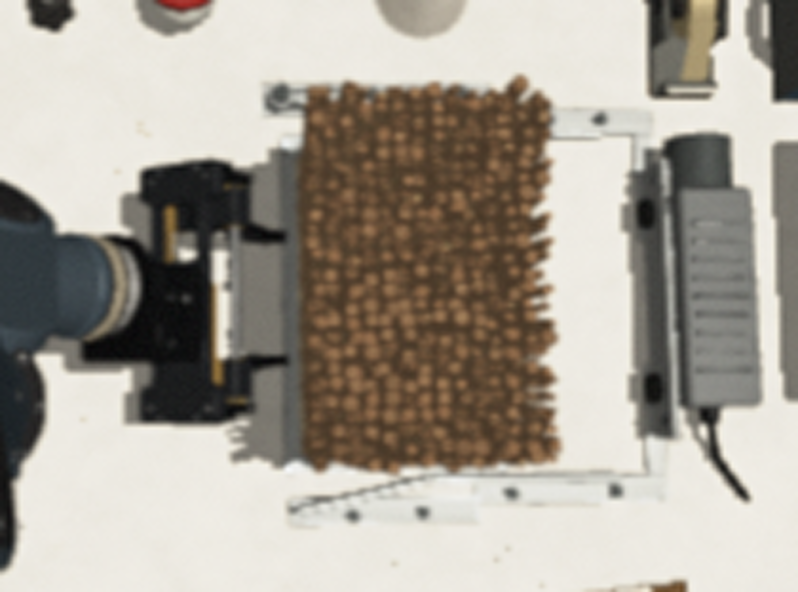

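jog_arm --increments '[[[0, 0, 0, 0, -0.01, 0, -1], [0, 0, 0, 0, -0.02, 0, -1], [0, 0, 0, 0, -0.03, 0, -1], [0, 0, 0, 0, -0.04, 0, -1], [0, 0, 0, 0, -0.05, 0, -1], [0, 0, 0, 0, -0.06, 0, -1], [0, 0, 0, 0, -0.07, 0, -1]]]'

```text
time: 5.85
position: [0.4722, -0.0368, 0.0254]
tool_rot: [0.641, -0.299, 0.641, -0.299]
ft_force: [-1.7, 8.6, 4.7]
grip_width: 0.087
```

Run:
```python
from h import *
o=get_obs();print(need(40),o['ft_force'],o['moment'])
cv2.imwrite('pics/top7.png',cv2.resize(camera('top')[130:290,260:470,::-1],None,fx=3.8,fy=3.7,interpolation=cv2.INTER_CUBIC))
cv2.imwrite('pics/wrist7.png',camera('wrist')[:,:,::-1])
```

```text
(array([-0.  , -0.05,  0.01]), array([ 0.4722, -0.0368,  0.0254]), array([ 0.143,  0.797,  1.882, -0.982,  0.871,  0.953])) [-1.74943364  8.61007137  4.7278786 ] [ 1.09170256  0.27631297 -0.17098273]
```

View pics/top7.png

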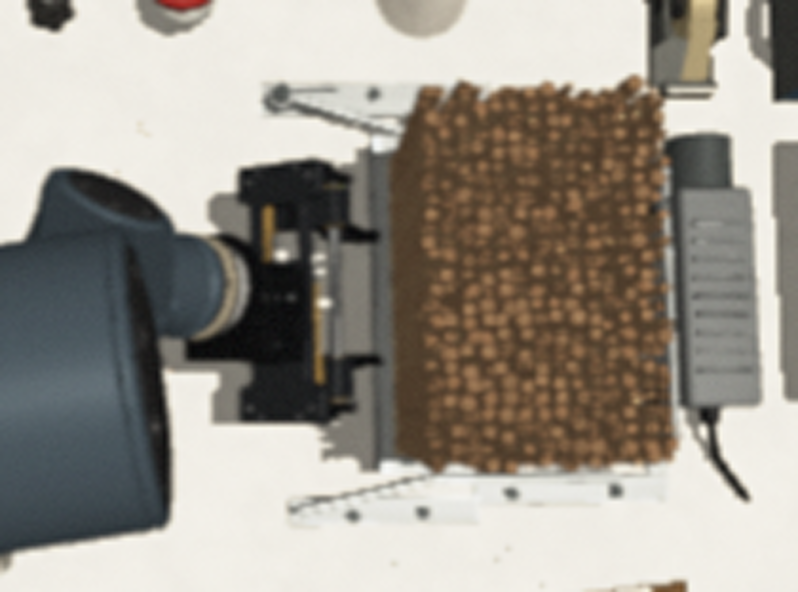

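View pics/wrist7.png

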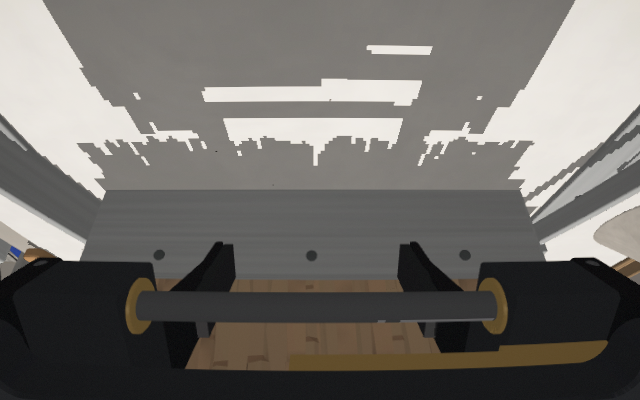

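Run:
```python
from h import *
for p in [(105,191),(519,190),(312,191)]: print(onz('wrist',p,0))
```

```text
[ 0.33307354 -0.02886369  0.        ]
[ 6.00886262e-01 -2.67993826e-02  1.38777878e-17]
[ 4.67997550e-01 -2.87714558e-02  1.38777878e-17]
```

jog_arm --increments '[[[0, 0, 0, 0, -0.006, 0, -1], [0, 0, 0, 0, -0.012, 0, -1], [0, 0, 0, 0, -0.018, 0, -1], [0, 0, 0, 0, -0.022, 0, -1], [0, 0, 0, 0, -0.026, 0, -1]]]'

```text
time: 6.45
position: [0.4718, -0.063, 0.0255]
tool_rot: [0.641, -0.299, 0.64, -0.298]
ft_force: [-1.4, 8.7, 4.1]
grip_width: 0.087
```

jog_arm --increments '[[[0, 0, 0, 0, -0.003, 0, -1], [0, 0, 0, 0, -0.006, 0, -1], [0, 0, 0, 0, -0.008, 0, -1]]]'

```text
time: 6.75
position: [0.4718, -0.0695, 0.0253]
tool_rot: [0.641, -0.299, 0.64, -0.299]
ft_force: [-2.4, 10.5, 6.3]
grip_width: 0.0865
```

Run:
```python
from h import *
o=get_obs();print(need(40),o['ft_force'],o['moment'])
a=camera('wrist')[:,:,::-1];cv2.imwrite('pics/wrist8.png',a)
cv2.imwrite('pics/top8.png',cv2.resize(camera('top')[130:290,260:470,::-1],None,fx=3.8,fy=3.7,interpolation=cv2.INTER_CUBIC))
```

```text
(array([-0.08, -0.06, -0.06]), array([ 0.4718, -0.0695,  0.0253]), array([ 0.076,  0.792,  1.911, -1.047,  0.832,  0.959])) [-2.41997414 10.48454387  6.29323055] [ 1.09167859  0.26163017 -0.15273362]
```

View pics/wrist8.png

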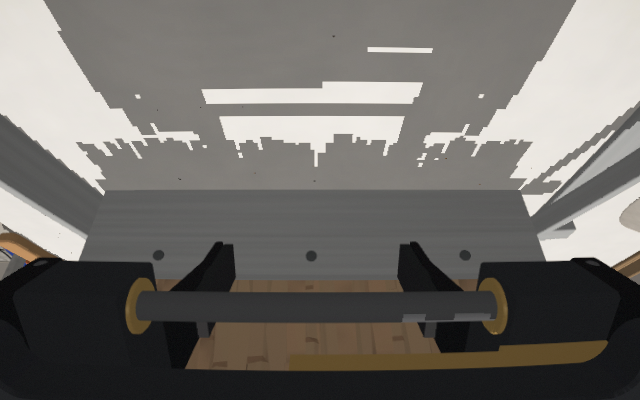

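View pics/top8.png

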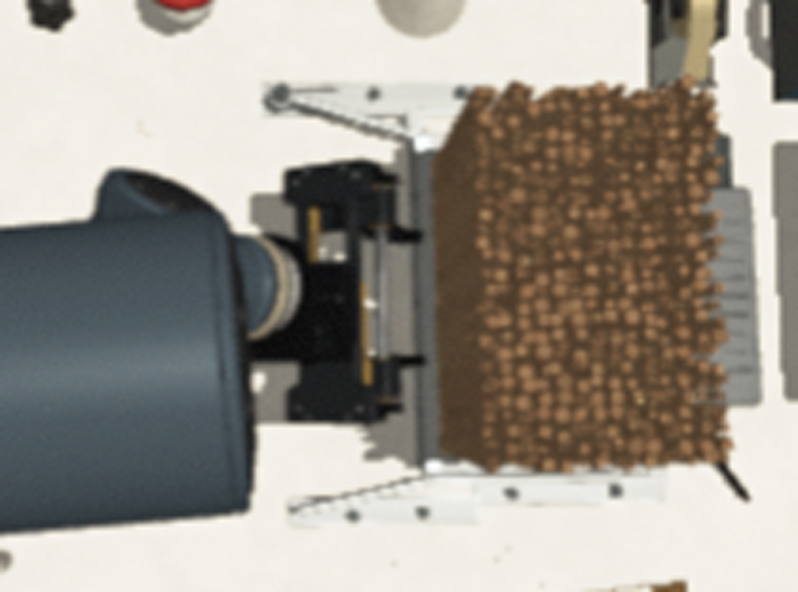

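The catch arm is still held aside by the carrier's far corner, near (415,135) in the crop. I'm close to home, so I'll continue in small steps.

jog_arm --increments '[[[0, 0, 0, 0, -0.002, 0, -1], [0, 0, 0, 0, -0.004, 0, -1], [0, 0, 0, 0, -0.004, 0, -1]]]'

```text
time: 7.15
position: [0.4717, -0.0725, 0.0254]
tool_rot: [0.641, -0.299, 0.64, -0.3]
ft_force: [-2.2, 8.7, 5.1]
grip_width: 0.087
```

jog_arm --increments '[[[0, 0, 0, 0, -0.002, 0, -1], [0, 0, 0, 0, -0.004, 0, -1], [0, 0, 0, 0, -0.004, 0, -1]]]'

```text
time: 7.45
position: [0.4716, -0.0751, 0.0254]
tool_rot: [0.641, -0.299, 0.64, -0.301]
ft_force: [-2.6, 8.8, 5.5]
grip_width: 0.0874
```

Run:
```python
from h import *
o=get_obs();print(need(40),o['ft_force'],o['moment'])
a=camera('wrist')[:,:,::-1];cv2.imwrite('pics/wrist9.png',a)
cv2.imwrite('pics/top9.png',cv2.resize(camera('top')[130:290,260:470,::-1],None,fx=3.8,fy=3.7,interpolation=cv2.INTER_CUBIC))
```

```text
(array([-0.22, -0.02, -0.2 ]), array([ 0.4716, -0.0751,  0.0254]), array([ 0.063,  0.79 ,  1.918, -1.06 ,  0.821,  0.96 ])) [-2.59560113  8.75080293  5.50056071] [ 0.90944028  0.25394961 -0.12783657]
```

View pics/wrist9.png

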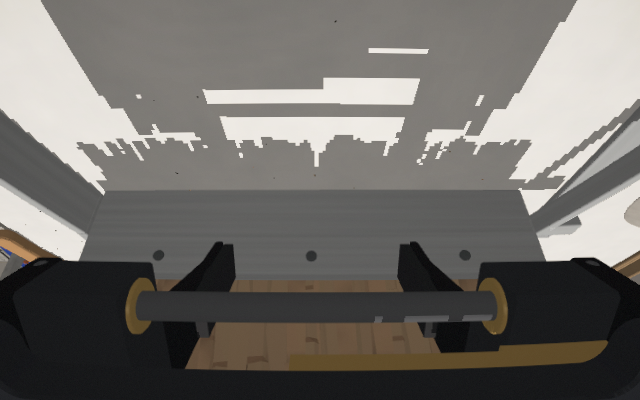

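View pics/top9.png

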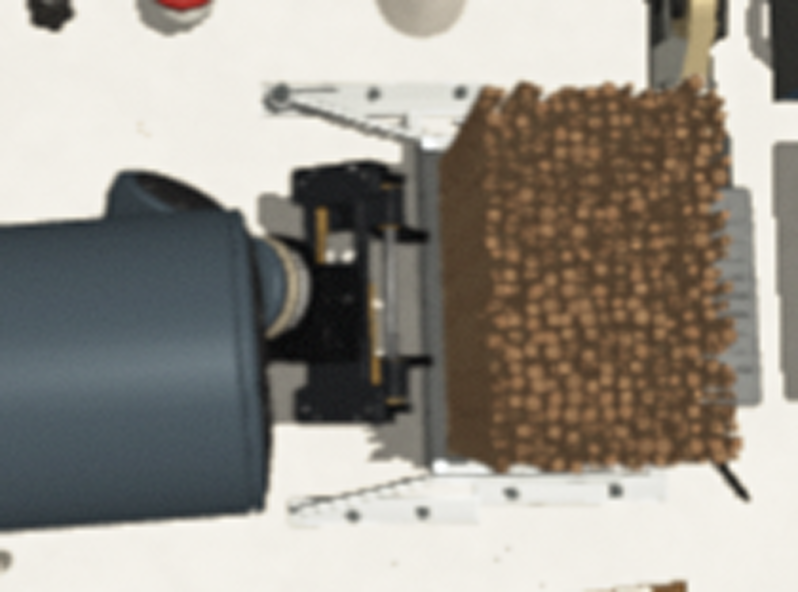

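jog_arm --increments '[[[0, 0, 0, 0, -0.003, 0, -1], [0, 0, 0, 0, -0.005, 0, -1], [0, 0, 0, 0, -0.005, 0, -1]]]'

```text
time: 7.85
position: [0.4718, -0.079, 0.0254]
tool_rot: [0.641, -0.299, 0.639, -0.302]
ft_force: [-1.7, 8.9, 4.5]
grip_width: 0.0867
```

jog_arm --increments '[[[0, 0, 0, 0, -0.003, 0, -1], [0, 0, 0, 0, -0.005, 0, -1], [0, 0, 0, 0, -0.005, 0, -1]]]'

```text
time: 8.15
position: [0.4723, -0.0806, 0.0251]
tool_rot: [0.639, -0.299, 0.64, -0.305]
ft_force: [-2.9, 19.0, 10.2]
grip_width: 0.0871
```

Run:
```python
from h import *
o=get_obs();print(need(40),o['ft_force'],o['moment'])
for p in [(105,191),(519,190),(312,191)]: print(onz('wrist',p,0))
cv2.imwrite('pics/wrist10.png',camera('wrist')[:,:,::-1])
cv2.imwrite('pics/top10.png',cv2.resize(camera('top')[130:290,260:470,::-1],None,fx=3.8,fy=3.7,interpolation=cv2.INTER_CUBIC))
```

```text
(array([-0.58,  0.21, -0.38]), array([ 0.4723, -0.0806,  0.0251]), array([ 0.048,  0.787,  1.925, -1.075,  0.806,  0.961])) [-2.89800144 18.96039668 10.17512861] [ 1.76441851  0.39037101 -0.38721096]
[ 0.33505649 -0.06985821  0.        ]
[ 6.01581966e-01 -6.80790090e-02 -1.38777878e-17]
[ 0.4684574  -0.06989395  0.        ]
```

View pics/wrist10.png

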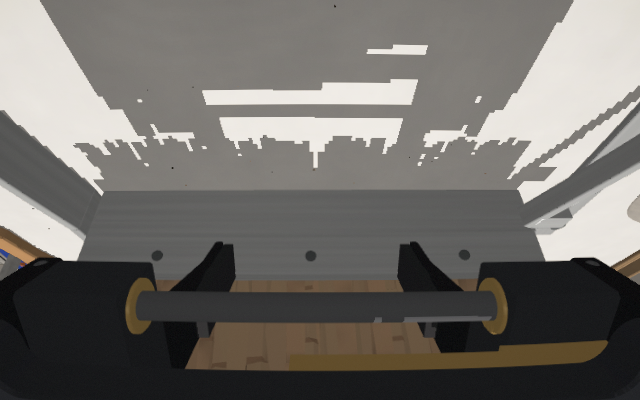

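View pics/top10.png

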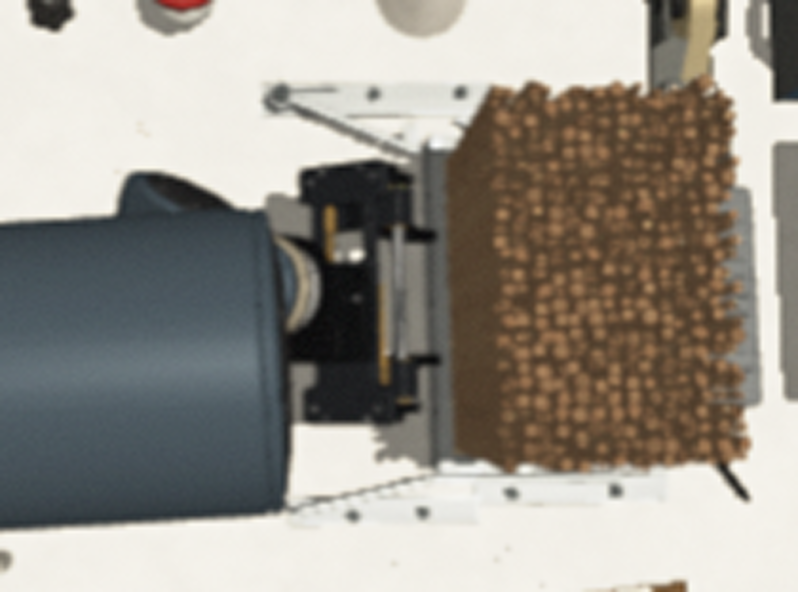

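Force has jumped to 19 N, so the carrier is at the buffers, and the catch nose (crop ~(412,155)) is now inboard of the carrier's corner as it was at the start. One small extra nudge, then I'll back off and check.

jog_arm --increments '[[[0, 0, 0, 0, -0.003, 0, -1], [0, 0, 0, 0, -0.004, 0, -1], [0, 0, 0, 0, -0.004, 0, -1]]]'

```text
time: 8.55
position: [0.4725, -0.0806, 0.0249]
tool_rot: [0.637, -0.3, 0.639, -0.308]
ft_force: [-2.7, 24.3, 13.1]
grip_width: 0.0869
```

jog_arm --increments '[[[0, 0, 0, 0, 0.01, 0, -1], [0, 0, 0, 0, 0.03, 0, -1], [0, 0, 0, 0, 0.06, 0.01, -1], [0, 0, 0, 0, 0.09, 0.04, -1], [0, 0, 0, 0, 0.1, 0.08, -1], [0, 0, 0, 0, 0.1, 0.12, -1], [0, 0, 0, 0, 0.1, 0.12, -1]]]'

```text
time: 9.25
position: [0.4753, 0.0204, 0.1492]
tool_rot: [0.635, -0.298, 0.642, -0.309]
ft_force: [0.3, -0.1, 0.0]
grip_width: 0.0869
```

Run:
```python
from h import *
o=get_obs();print(need(0),o['ft_force'],o['moment'])
a=camera('wrist')[:,:,::-1];cv2.imwrite('pics/wrist11.png',a);i=camera_info('wrist');np.save('i11.npy',i,allow_pickle=True)
s=camera('scene')[:,:,::-1];cv2.imwrite('pics/scene11.png',s)
cv2.imwrite('pics/scene11c.png',cv2.resize(s[130:260,190:390],None,fx=4,fy=4,interpolation=cv2.INTER_CUBIC))
```

```text
(array([39.09,  1.06, -0.24]), array([0.4753, 0.0204, 0.1492]), array([ 0.248,  0.569,  1.791, -0.763,  1.099,  0.714])) [ 0.27015208 -0.1197082   0.00846237] [0.3579245  0.0123413  0.01108435]
```

View pics/wrist11.png

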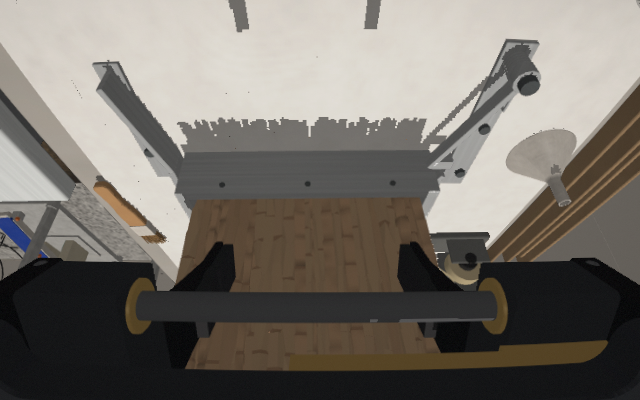

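View pics/scene11c.png

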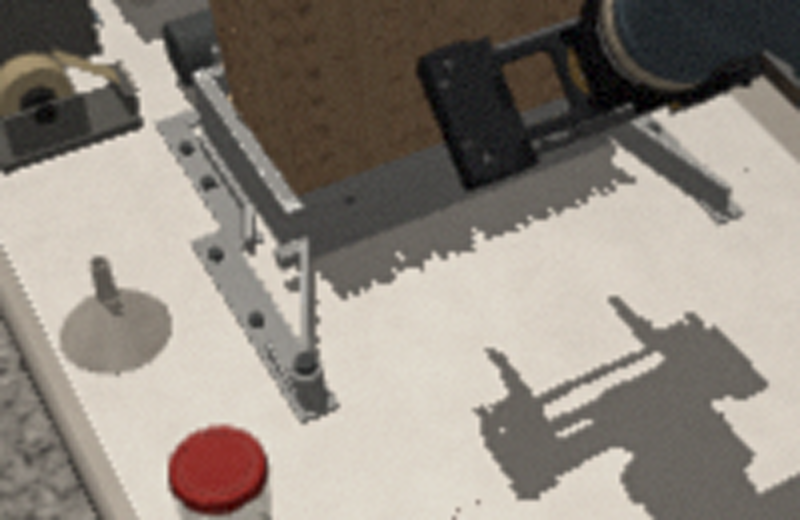

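Run:
```python
import cv2,numpy as np
a=cv2.imread('pics/scene0.png')[170:245,235:285];b=cv2.imread('pics/scene11.png')[170:245,235:285]
f=lambda x:cv2.resize(x,None,fx=7.9,fy=7.9,interpolation=cv2.INTER_NEAREST)
cv2.imwrite('pics/cmp.png',np.hstack([f(a),f(b)])[:600,:800])
w=cv2.imread('pics/wrist11.png')[130:210,380:500]
cv2.imwrite('pics/w11c.png',cv2.resize(w,None,fx=6,fy=6,interpolation=cv2.INTER_CUBIC))
```

```text
(no output)
```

View pics/cmp.png

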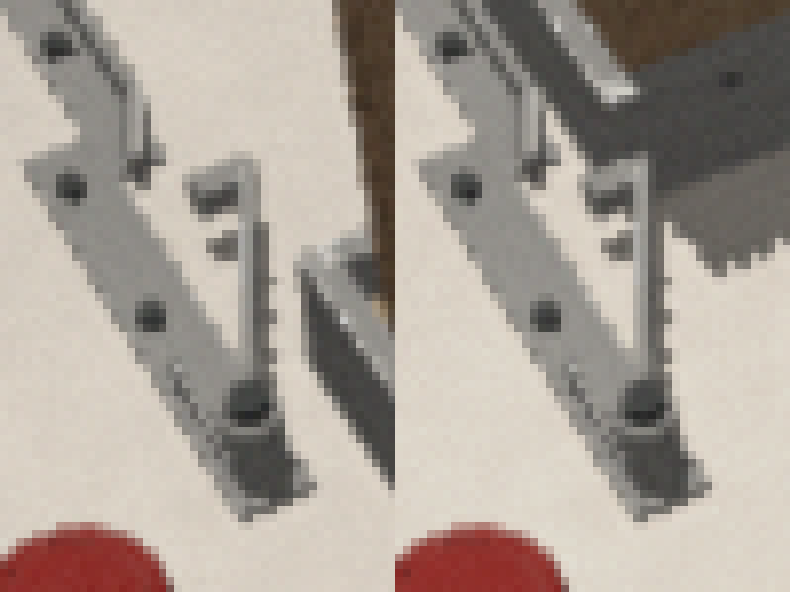

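View pics/w11c.png

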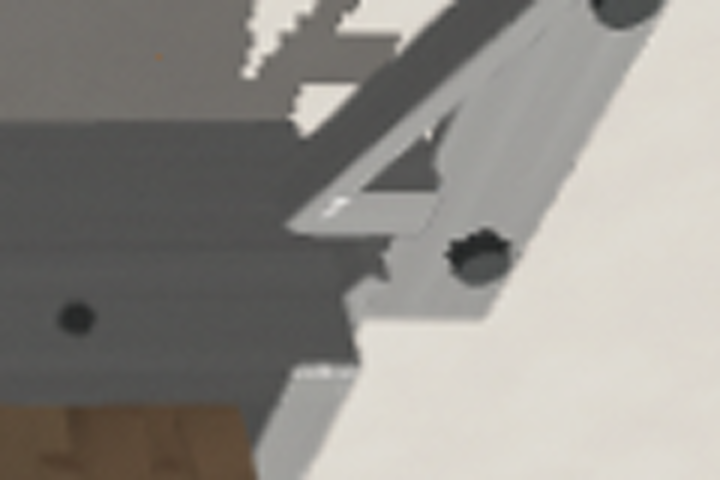

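The catch looks pixel-identical to its empty-bay position (nose hooked behind the wall in both views), so the carrier is latched. Now for the button: tool vertical, fingers shut.

jog_arm --increments '[[[0, 0, 0, 0.005, 0.03, 0.02, 0], [6, 0.2, 0, 0.01, 0.07, 0.04, 1], [12, 0.4, 0, 0.02, 0.11, 0.04, 1], [18, 0.5, 0, 0.03, 0.15, 0.03, 1], [24, 0.7, -0.1, 0.04, 0.19, 0.03, 1], [30, 0.9, -0.2, 0.05, 0.23, 0.02, 1], [36, 1, -0.2, 0.06, 0.27, 0.01, 1], [39.1, 1.1, -0.2, 0.07, 0.31, 0, 1]]]'

```text
time: 10.15
position: [0.5424, 0.3288, 0.1431]
tool_rot: [-0.503, 0.503, -0.497, 0.498]
ft_force: [1.0, 0.3, -0.0]
grip_width: 0.031
```

jog_arm --increments '[[[0, 0, 0, 0.003, 0.025, 0, 1], [0, 0, 0, 0.003, 0.032, 0, 1], [0, 0, 0, 0.003, 0.032, 0, 1]]]'

```text
time: 10.45
position: [0.5443, 0.3605, 0.1409]
tool_rot: [0.504, -0.503, 0.496, -0.496]
ft_force: [-0.3, 0.1, -0.1]
grip_width: 0.0068
```

Run:
```python
from h import *
o=get_obs();print(need(0),o['ft_force'],o['grip_width'])
a=camera('wrist')[:,:,::-1];cv2.imwrite('pics/wrist12.png',a)
s=camera('scene')[:,:,::-1];cv2.imwrite('pics/scene12.png',s)
print(proj('wrist',[.548,.362,.057]),proj('wrist',o['position']))
```

```text
(array([ 0.07, -0.84, -0.11]), array([0.5443, 0.3605, 0.1409]), array([0.412, 0.625, 1.394, 0.005, 1.136, 0.408])) [-0.28408138  0.05974821 -0.10109649] 0.006782289454234208
[323.16979561 193.01820175] [317.83469401 232.20987038]
```

View pics/wrist12.png

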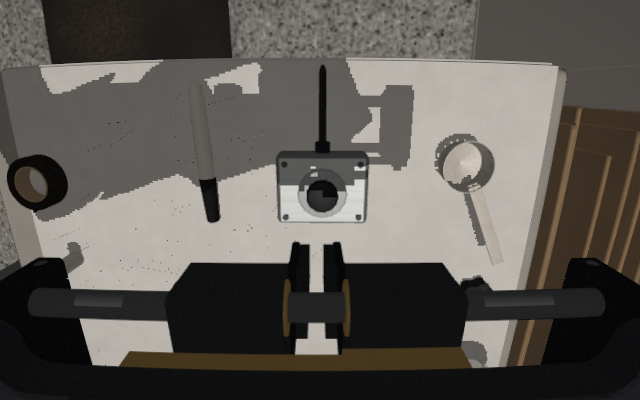

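View pics/scene12.png

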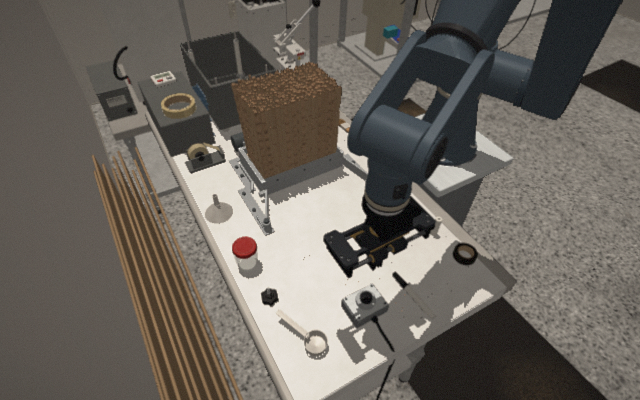

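Wrist view: the button is at (322,196) against a predicted (323,193), agreement within ~2 mm. The tip is nearly above it, so I'll press straight down.

jog_arm --increments '[[[0, -0.8, 0, 0.003, 0, -0.02, 1], [0, -0.8, 0, 0.003, 0, -0.045, 1], [0, -0.8, 0, 0.003, 0, -0.065, 1], [0, -0.8, 0, 0.003, 0, -0.075, 1], [0, -0.8, 0, 0.003, 0, -0.076, 1]]]'

```text
time: 11.05
position: [0.5465, 0.3582, 0.0648]
tool_rot: [0.501, -0.5, 0.5, -0.499]
ft_force: [-0.6, -0.2, -0.6]
grip_width: 0.0005
```

Run:
```python
from h import *
o=get_obs();print(need(0),o['ft_force'],o['grip_width'])
a=camera('wrist')[:,:,::-1];cv2.imwrite('pics/wrist13.png',a)
s=camera('scene')[:,:,::-1];cv2.imwrite('pics/scene13.png',cv2.resize(s[220:350,300:460],None,fx=4,fy=4))
```

```text
(array([ 0.14, -0.14, -0.  ]), array([0.5465, 0.3582, 0.0648]), array([ 0.41 ,  0.717,  1.454, -0.002,  0.974,  0.411])) [-0.59802286 -0.20224284 -0.60713013] 0.0004694089463335276
```

View pics/wrist13.png

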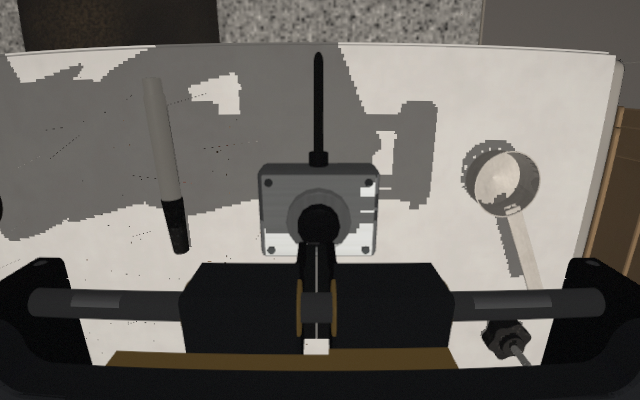

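View pics/scene13.png

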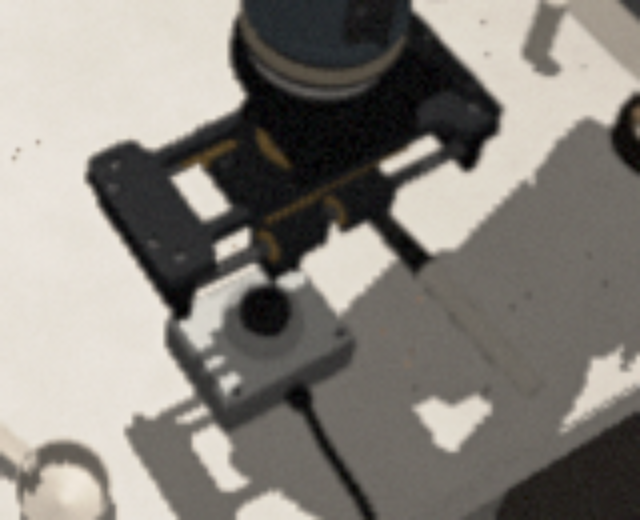

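Run:
```python
from h import *
o=get_obs();print(o['position'],proj('wrist',o['position']),onz('wrist',(319,223),.057),proj('wrist',[.548,.362,.057]),proj('scene',o['position']))
a=cv2.imread('pics/wrist13.png')[180:270,250:390];cv2.imwrite('pics/w13c.png',cv2.resize(a,None,fx=5,fy=5,interpolation=cv2.INTER_CUBIC)*1)
b=cv2.convertScaleAbs(cv2.resize(a,None,fx=5,fy=5),alpha=3,beta=20);cv2.imwrite('pics/w13d.png',b)
```

```text
[0.54800671 0.35925645 0.06663627] [318.2797677  234.29049298] [0.54852214 0.36304873 0.057     ] [318.18354893 224.52627663] [365.38236382 292.42543285]
```

View pics/w13d.png

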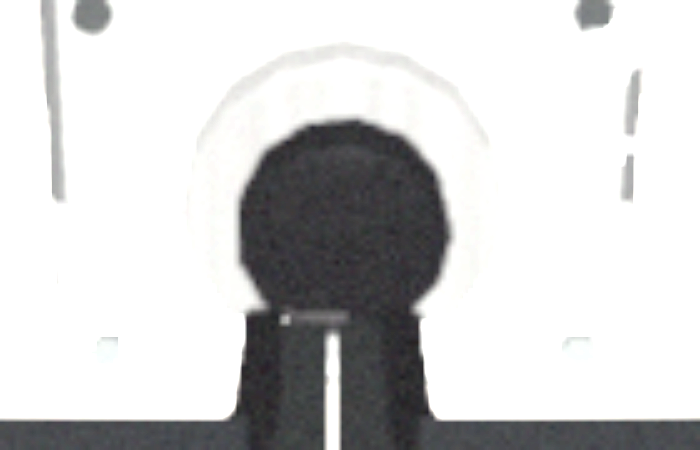

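The button centre measures (0.5485, 0.363). I'll shift +3 mm in y and lower, watching the force.

jog_arm --increments '[[[0, 0, 0, 0, 0.004, -0.004, 1], [0, 0, 0, 0, 0.004, -0.008, 1], [0, 0, 0, 0, 0.004, -0.012, 1]]]'

```text
time: 11.45
position: [0.5483, 0.3636, 0.055]
tool_rot: [-0.5, 0.499, -0.501, 0.501]
ft_force: [-0.4, -0.5, -0.6]
grip_width: 0.0008
```

jog_arm --increments '[[[0, 0, 0, 0, 0, -0.003, 1], [0, 0, 0, 0, 0, -0.005, 1], [0, 0, 0, 0, 0, -0.005, 1]]]'

```text
time: 11.75
position: [0.5481, 0.3635, 0.0496]
tool_rot: [-0.5, 0.499, -0.5, 0.5]
ft_force: [-0.1, 0.1, -0.0]
grip_width: 0.0005
```

Run:
```python
from h import *
a=camera('wrist')[:,:,::-1];a=a[160:280,240:400]
b=cv2.convertScaleAbs(cv2.resize(a,None,fx=5,fy=5,interpolation=cv2.INTER_CUBIC),alpha=2,beta=20);cv2.imwrite('pics/w14.png',b)
s=camera('scene')[:,:,::-1];cv2.imwrite('pics/scene14.png',cv2.convertScaleAbs(cv2.resize(s[230:340,310:440],None,fx=5,fy=5),alpha=1.8,beta=15))
```

```text
(no output)
```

View pics/w14.png

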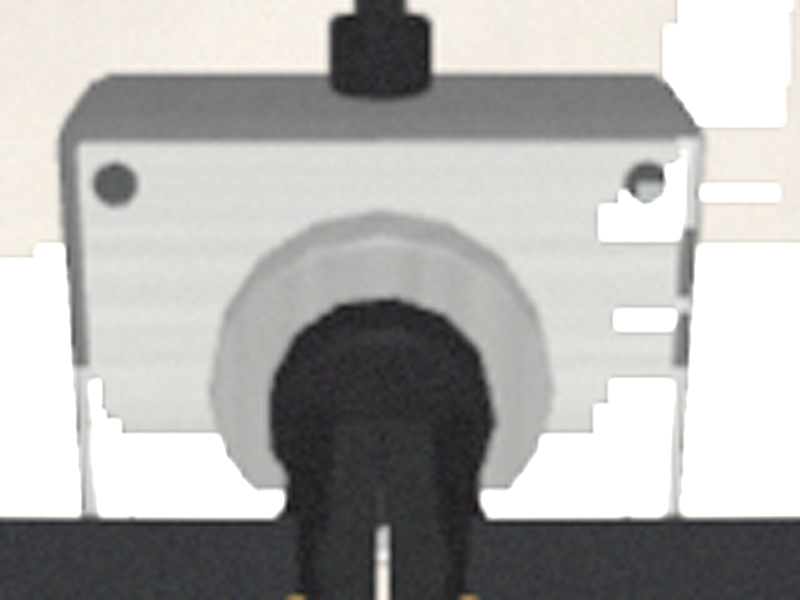

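View pics/scene14.png

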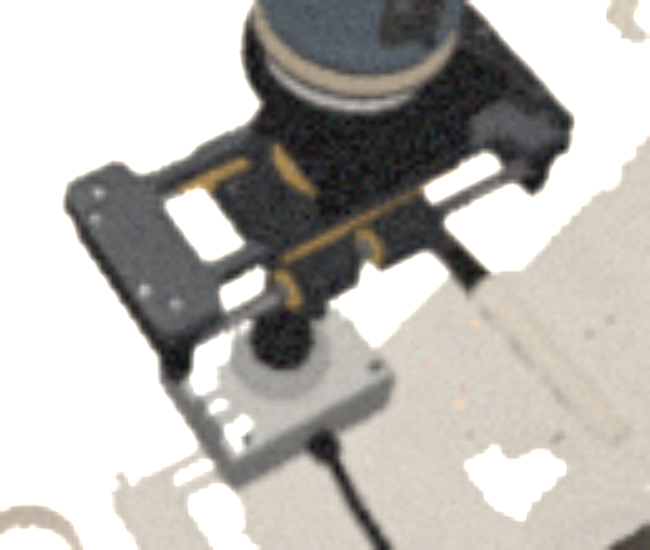

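jog_arm --increments '[[[0, 0, 0, 0, 0.001, -0.003, 1], [0, 0, 0, 0, 0.001, -0.005, 1], [0, 0, 0, 0, 0.001, -0.005, 1]]]'

```text
time: 12.15
position: [0.5481, 0.3645, 0.0446]
tool_rot: [-0.5, 0.499, -0.5, 0.5]
ft_force: [-0.1, -0.2, -0.1]
grip_width: 0.0006
```

jog_arm --increments '[[[0, 0, 0, 0, 0, -0.002, 1], [0, 0, 0, 0, 0, -0.004, 1], [0, 0, 0, 0, 0, -0.004, 1]]]'

```text
time: 12.45
position: [0.5478, 0.3643, 0.0402]
tool_rot: [0.5, -0.499, 0.5, -0.5]
ft_force: [0.0, -0.2, 1.1]
grip_width: 0.0006
```

Contact starts at a reported z ≈ 0.041, so the real tips sit ~16 mm behind the reported TCP. That also explains the offset seen during the push. Pressing on.

jog_arm --increments '[[[0, 0, 0, 0, 0, -0.002, 1], [0, 0, 0, 0, 0, -0.004, 1], [0, 0, 0, 0, 0, -0.004, 1]]]'

```text
time: 12.75
position: [0.5475, 0.3642, 0.0358]
tool_rot: [0.5, -0.499, 0.5, -0.5]
ft_force: [0.5, -0.2, -0.0]
grip_width: 0.0004
```

jog_arm --increments '[[[0, 0, 0, 0, 0, -0.002, 1], [0, 0, 0, 0, 0, -0.004, 1], [0, 0, 0, 0, 0, -0.004, 1]]]'

```text
time: 13.05
position: [0.5472, 0.3641, 0.0314]
tool_rot: [0.501, -0.499, 0.5, -0.5]
ft_force: [-0.3, -0.1, -0.3]
grip_width: 0.0004
```

Run:
```python
from h import *
print(get_obs()['position'])
a=camera('wrist')[:,:,::-1];cv2.imwrite('pics/w15f.png',a);a=a[160:280,240:400]
b=cv2.convertScaleAbs(cv2.resize(a,None,fx=5,fy=5,interpolation=cv2.INTER_CUBIC),alpha=2.5,beta=20);cv2.imwrite('pics/w15.png',b)
s=camera('scene')[:,:,::-1];cv2.imwrite('pics/scene15.png',cv2.convertScaleAbs(cv2.resize(s[230:340,310:440],None,fx=5,fy=5,interpolation=cv2.INTER_CUBIC),alpha=2.5,beta=15))
```

```text
[0.54720656 0.36410789 0.03136587]
```

View pics/w15.png

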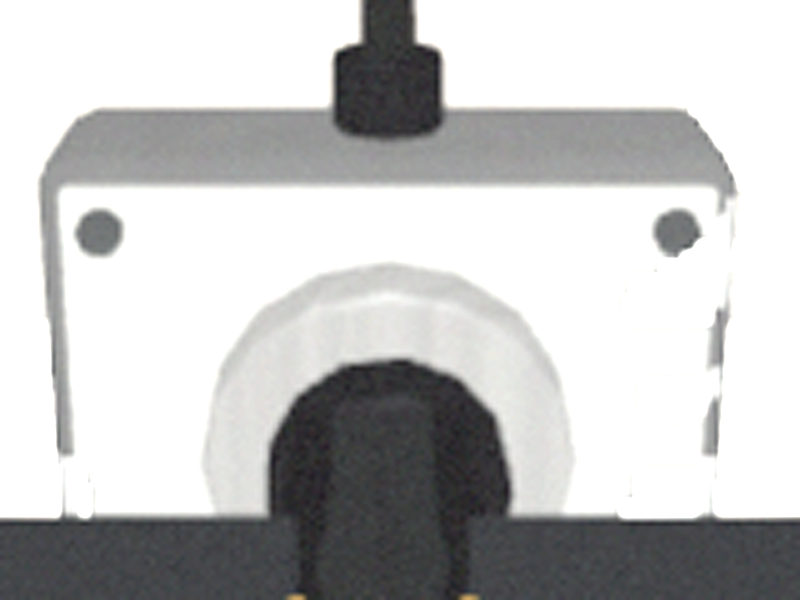

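View pics/scene15.png

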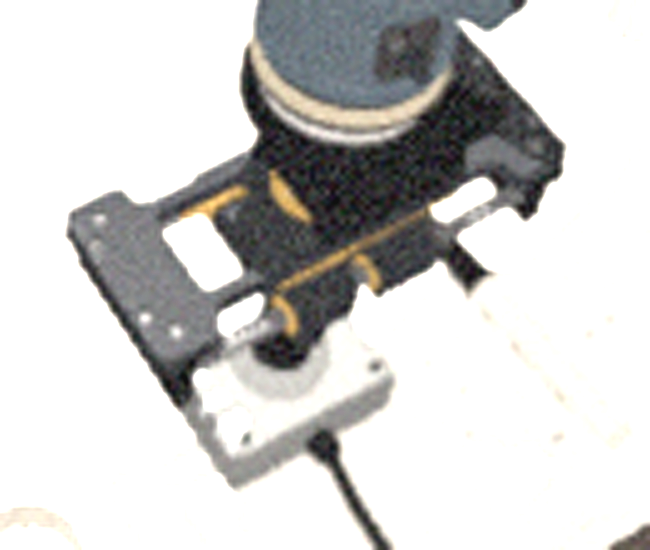

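Run:
```python
from h import *
o=get_obs();P=o['position'];print(o['ft_force'],o['q'])
c,d=ray('wrist',(317,241.5))
for h in (0,.005,.0095,.012):
    X=c+d*((P[1]+h-c[1])/d[1]);print(h,(X-P)*1000)
print(proj('wrist',[.548,.362,.057]),proj('wrist',[.548,.362,.051]))
for p in [(240+75/5,0),]: pass
# box screws / corners of box top: where they project, y size 85x66
for p in [(240+100/5,160+232/5),(240+677/5,160+232/5)]: print(onz('wrist',p,.04))
```

```text
[-0.36203832  0.63169937  0.24468121] [ 0.4180783   0.76516173  1.46093756 -0.00164421  0.91588387  0.41839606]
0 [-0.83756256  0.         10.87143557]
0.005 [-0.86166721  5.         22.10676143]
0.0095 [-0.88336139  9.5        32.21855471]
0.012 [-0.89541372 12.         37.83621765]
[319.53022413 255.89836637] [319.43914551 251.15467941]
[0.51368672 0.38506535 0.04      ]
[0.58033298 0.38511185 0.04      ]
```

Ray geometry, together with the push offset, puts the visible tips ~25 mm above the reported TCP. They should now be right at the button top, so I'll continue gently.

jog_arm --increments '[[[0, 0, 0, 0.001, -0.001, -0.002, 1], [0, 0, 0, 0.001, -0.001, -0.004, 1], [0, 0, 0, 0.001, -0.001, -0.004, 1]]]'

```text
time: 13.45
position: [0.5482, 0.363, 0.0273]
tool_rot: [0.501, -0.5, 0.5, -0.5]
ft_force: [-0.6, 0.8, 0.5]
grip_width: 0.0002
```

jog_arm --increments '[[[0, 0, 0, 0, 0, -0.002, 1], [0, 0, 0, 0, 0, -0.003, 1], [0, 0, 0, 0, 0, -0.003, 1]]]'

```text
time: 13.75
position: [0.5483, 0.363, 0.0244]
tool_rot: [0.501, -0.5, 0.5, -0.5]
ft_force: [0.0, 0.6, 2.0]
grip_width: 0.0004
```

Force is 2 N, so contact is real this time. I'll press through the travel.

jog_arm --increments '[[[0, 0, 0, 0, 0, -0.003, 1], [0, 0, 0, 0, 0, -0.005, 1], [0, 0, 0, 0, 0, -0.005, 1]]]'

```text
time: 14.05
position: [0.5485, 0.3631, 0.0195]
tool_rot: [0.501, -0.499, 0.5, -0.5]
ft_force: [-1.2, -0.5, 4.7]
grip_width: 0.0005
```

jog_arm --increments '[[[0, 0, 0, 0, 0, -0.002, 1], [0, 0, 0, 0, 0, -0.004, 1], [0, 0, 0, 0, 0, -0.004, 1], [0, 0, 0, 0, 0, -0.004, 1]]]'

```text
time: 14.45
position: [0.5486, 0.3632, 0.0187]
tool_rot: [0.5, -0.499, 0.5, -0.5]
ft_force: [-4.1, -2.4, 18.3]
grip_width: 0.0006
```

18 N with no more travel means the button is bottomed out (5 N needed). I'll release, back off and check.

jog_arm --increments '[[[0, 0, 0, 0, 0, 0.01, 1], [0, 0, 0, 0, 0, 0.04, 1], [0, 0, 0, 0, 0, 0.08, 1], [0, 0, 0, 0, -0.03, 0.12, 1], [0, 0, 0, 0, -0.05, 0.15, 1], [0, 0, 0, 0, -0.05, 0.15, 1], [0, 0, 0, 0, -0.05, 0.15, 1]]]'

```text
time: 15.15
position: [0.5487, 0.313, 0.169]
tool_rot: [0.5, -0.499, 0.501, -0.5]
ft_force: [-1.7, 0.4, -0.0]
grip_width: 0.0001
```

Run:
```python
from h import *
o=get_obs();print(o['position'],o['ft_force'])
s=camera('scene')[:,:,::-1];cv2.imwrite('pics/scene16.png',s)
t=camera('top')[:,:,::-1];cv2.imwrite('pics/top16.png',t)
w=camera('wrist')[:,:,::-1];cv2.imwrite('pics/w16.png',w)
a=cv2.imread('pics/scene0.png')
f=lambda x:cv2.resize(x,None,fx=4,fy=4,interpolation=cv2.INTER_NEAREST)
cv2.imwrite('pics/cmp16.png',np.vstack([np.hstack([f(a[175:245,225:285]),f(s[175:245,225:285])]),np.hstack([f(a[275:335,335:395]),f(s[275:335,335:395])])]))
```

```text
[0.54874969 0.31303342 0.16899306] [-1.65790007  0.40632678 -0.01162255]
```

View pics/cmp16.png

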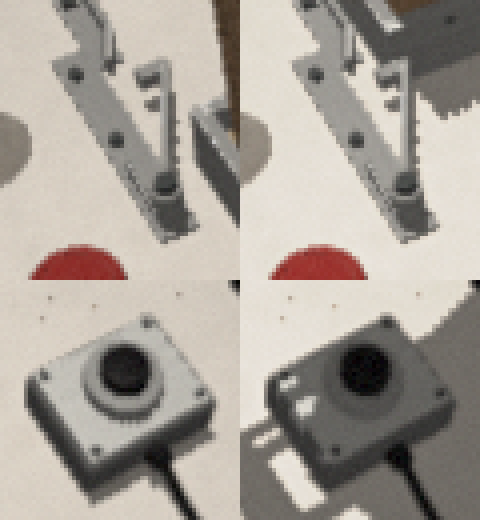

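View pics/top16.png

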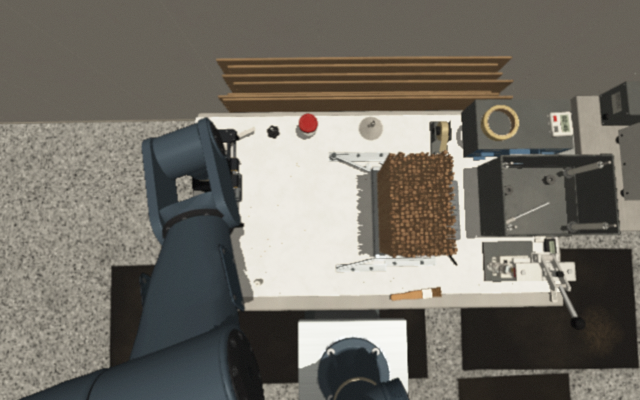

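View pics/w16.png

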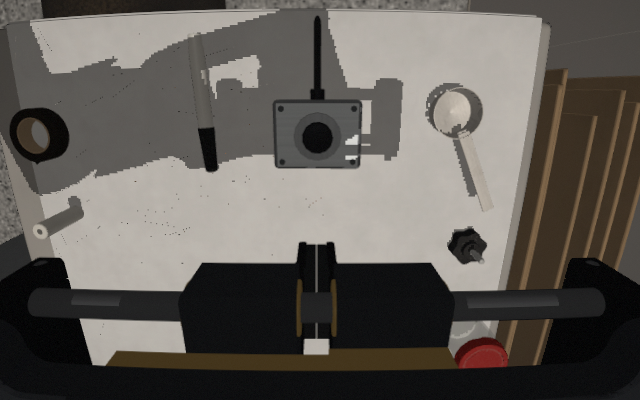

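Final views: the catch is in the same place as at the start, with the carrier seated. The button is up with its height unchanged, and the bystanders are where they were. The arm is clear of everything.

```bash
python3 -c "
from rig import *
o=get_obs();print(o['ft_force'],o['time']);print(hand_in())"
```

```text
[-1.06283249 -1.33011825 -0.59248371] 15.3
the job is handed in; nothing more can be done
None
```

The carrier is home against the buffers with the catch snapped in behind it. I then pressed the start button down and it came back up. I handed the job in at 15.3 s; no verdict was reported.

- **Push:** I pushed with the gripper open and tilted back 40°, at about 9 N. The force rose to 19–24 N when the carrier reached the buffers.
- **Catch:** In the scene picture it looks pixel-for-pixel the same as in the empty bay. The wrist view shows its nose hooked behind the wall.
- **Button:** I pressed with the fingers shut until it bottomed out at 18 N, where 5 N is enough, then released. I have no direct reading of its travel. In the last picture it is up again, as at the start.
- **Bystanders and arm:** I saw no bystander moved, by eye in the last pictures. The arm was clear of everything when I handed in.

**Disagreement:** the real fingertips turned out to sit about 25 mm behind the reported TCP. By that figure the fingers met the wall at about 45–50 mm, not the 28 mm I aimed for. The reported grasp point stayed at about 40 mm (about 60 mm if the whole frame is off by that much), under the 85 mm limit either way. One brief 1.1 N reading while lowering onto the button was noise that I first took for contact.

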